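# Load the gravity-feed can rack in order of use

## Robot

A 6-joint arm with a two-finger parallel gripper is mounted at the origin on the work surface. World frame = base frame: x ahead of the robot, y to its left, z up, the work surface at z = 0. Lengths are in mm, angles in rad, forces in N, time in s.
With the tool pointing down it reaches from about 275 to 850 mm from the base axis. Payload 19 kg.
Tool frame: the origin (TCP) lies at the very end of the fingers, on their centre line; the grasp point (between the pads) lies 19 mm behind it; z points along the fingers, y is the line along which they close (so a half turn about z gives the same grasp; the last joint's range is limited). The gripper opens to 85 mm and grips with 20 to 120 N. Pads are 22 mm wide; open, the fingers measure 114 mm over their backs; the gripper's body (76 mm by 85 mm) begins 54 mm behind the grasp point. The pads swing forward as they close: fully open they stand 13 mm farther back than shut.
Start: joints at [-1.423, 0.15, 1.437, -0, 1.554, -0.134], TCP at [159.873, -552.296, 231.267] pointing down, gripper open.
Joint ranges: [-2.8, 2.8], [-0.68, 2.1], [0.12, 2.68], [-1.39, 4.53], [0.16, 2.79], [-2.81, 2.81]. Speed limits (rad/s): [1.89, 1.89, 2.22, 3.01, 3.01, 3.01].

## Interface

Orientations are given as a unit quaternion [w, x, y, z].
In Python, from workcell import robot gives the robot as it stands.
- The arm moves only by the tool step_arm, never from a script. Its argument "motion" is a list of rows, each a list of 6 numbers: the shift along the tool's x, y, z in mm, then the turn, a rotation vector about the tool's x, y, z in rad. In form: [[tx, ty, tz, wx, wy, wz], ...]. A call has 1 to 20 rows; each row shifts and turns the commanded pose from where the row before left it, along the tool's axes as they then stand; what a row does not reach is not made up. A row lasts 1/10 s, in which the tool goes at most 50 mm and 8.59 degrees, less where a joint would pass 70% of its speed; a pose out of reach is approached as far as the arm can. A call is refused whole if a number of a shift passes 50 or a number of a turn 0.15, either way. A call with a gripper value outside its range is refused whole. "grip" is the finger opening in mm, from 0 to 85.4, set as the call begins (left out, the last holds). The fingers move at their own pace and stop on an object; "squeeze" is the grip in N (left out, the last holds). Time passes only in rows, so rows that do not move let the fingers close. It gives the time, the measured TCP pose, the force, the opening and the grip force at its end, in the units of the state.
- robot.get_state(): the state, without advancing time (a new reading comes with each control period).
- robot.get_image(name): name is "scene" or "top" or "wrist"; returns (picture, depth): 480x640x3 uint8, red, green, blue; 480x640 float32, mm along the optical axis (not along the pixel's ray), 0 where there is no reading.
- robot.calibration(name): a dict with "fx", "fy", "cx", "cy" (pixels), "rvec" (rotation vector, rad) and "tvec" (3), from world to camera coordinates, as OpenCV has them; the wrist camera has in their place "tool_from_camera" (4x4, takes a point from camera to tool coordinates, whose origin is the TCP and whose axes are the flange's). Camera axes: x right, y down, z forward; pixel columns grow to the right and rows downward; lengths in mm; the calibration is good to about 2 mm. A picture is of the moment at which its call begins: read the wrist's pose just before it. calibration takes no time and is no camera call.
- robot.hand_in(): hands the job in; it is judged then, once.
The state is a dict: "clock": time; "q": joint angles; "dq": joint speeds; "effort": joint torques, N m; "tool_pos": TCP position; "orientation": TCP orientation; "contact_force": force on the tool from outside, world axes, zero at the start; "ft_torque": the same for the moment, N m; "gripper_width": finger opening in mm; "grasp_force": force on a finger pad.
Only numpy, scipy, OpenCV 4.12 (cv2) and the standard library are available. Lean on these libraries where they do the work, as an engineer would, in place of code of your own. Each camera call takes 0.05 s, during which the arm holds its last target. There are 200 camera calls.

## Task

Load the three loose tins lying on top of the can rack into its one empty lane, one after another through the drop slot at the rear, so that the narrow tin comes out first at the front, the medium tin next and the wide tin last, each lying against the one before. They are too wide to grip safely, so slide and roll them gently along the wire deck instead of lifting them off it, and leave the jars on the ledges and everything else on the worktop where it stands.

Things in the scene. Friction and masses are not known exactly. Their poses are not given: they have to be found in the camera images.
- rack: Fixed can rack, 510 wide (y) x 360 deep (x) x 165 mm high. Origin on the worktop; +x points from the robot to its rear, -x to its outlets, y across its three lanes (centred at y -122, 0, 122 mm, below the deck). Two lanes are full, one empty. Drop slots open in the deck at x 45 to 149 mm; behind them upright wires at x 153 mm rise to 200 mm. Oak ledges, deck high, at |y| 185 to 257 mm.
- deck (a point): Middle of the rack's level wire deck, 68 mm in front of the rack's origin, 165 mm up. 6 mm wires run front to back (rack x -190 to 44 mm), 20 mm apart across y (-187 to 187 mm). A lying tin stays where it is left; 1 to 15 N pushes it forward, 3 to 7 N slides it along its axis. Left rolling at 0.1 m/s it coasts 20 to 50 mm, but a 0.7 mm high lip wire at x 42 mm stops a slow tin.
- empty_lane: The empty lane (fixed, in any of the three places), axes as the rack's; origin on the worktop on its centre line, at the rack's x = 0. 115 mm wide inside. A tin whose centre rolls past x 43 mm drops in and rolls down the 11 degree floor to the front stop (inner face x -190 mm). Loaded tins end with centres at x -156 (narrow), -86 (medium), -6 mm (wide).
- lane_slot (a point): Centre of the empty lane's open drop slot (104 mm along x, 115 mm along y), at deck height. The full lanes' slots have a tin in them, just below the deck. Pushed in squarely and centred to 3 mm, at about 0.1 m/s, a tin runs freely; thrown in at 0.3 m/s or more it may bounce off the rear wires, skew and stick halfway.
- narrow_tin: Full steel food tin, 68 mm diameter, 104 mm long, about 0.38 kg. It lies on its side on the wires of the rack's deck, its axis along the rack's y. Origin at its centre; y is its long axis (x and z turn as it rolls).
- medium_tin: Full steel food tin, 77 mm diameter, 104 mm long, about 0.48 kg. It lies on its side on the wires of the rack's deck, its axis along the rack's y. Origin at its centre; y is its long axis (x and z turn as it rolls).
- wide_tin: Full steel food tin, 87 mm diameter, 104 mm long, about 0.62 kg. It lies on its side on the wires of the rack's deck, its axis along the rack's y. Origin at its centre; y is its long axis (x and z turn as it rolls).
- jar_left: Bystander: glass spice jar, 54 mm diameter, 66 mm high, standing on the rack's left (+y) ledge. Origin at the centre of its underside.
- jar_right: Bystander: amber jar, 50 mm diameter, 72 mm high, standing on the rack's right (-y) ledge. Origin at the centre of its underside.
- kettle: Bystander: steel pouring kettle beside the rack on the left, 156 mm wide at its foot, 165 mm high, spout to its +y (155 mm from the axis), black handle to its -y (150 mm). Origin at the centre of its underside.
- oil_bottle: Bystander: green oil bottle, 62 mm diameter, 220 mm high, on the worktop to the right of the rack. Origin at the centre of its underside.
- pepper_mill: Bystander: dark wooden pepper mill, 58 mm diameter, 188 mm high, in front of the rack to the right. Origin at the centre of its underside.
- saucer: Bystander: brown stoneware saucer, 144 mm diameter, 16 mm high, in front of the rack to the left. Origin at the centre of its underside.
- cup: Bystander: brown stoneware cup, 80 mm rim, 62 mm high, standing on the saucer. Origin at the centre of its underside.

How it is judged:
By the outcome, as a careful person would: the job done as asked, in the order asked, and still so for the second after the job is handed in, with the robot touching nothing.
It also fails if it takes over 72 s, if anything falls off the work surface, if the arm or the gripper's body presses on something with over 40 N, if the wrist force passes 120 N, or if a joint passes its speed limit or range.

## Working session

There is one attempt and no reset: what is moved stays moved. The work goes in short steps, Python scripts to look and compute and a tool call to move; the robot and the scene stay as the last step left them, time stands still between calls to the robot, and variables do not carry over. Pictures are saved under pics/ and viewed, at most 10 in all, crops included, and the job is handed in when it is done.

Besides the shell and the picture viewer there is one more tool, called after "Call:" as name([rows], argument=value, ...), one row to a line, values as JSON. step_arm: Moves the arm, as the interface text tells. Its arguments: {"type":"object","properties":{"motion":{"type":"array","items":{"type":"array","items":{"type":"number"}}},"grip":{"type":"number"},"squeeze":{"type":"number"}},"required":["motion"]}

```bash
mkdir -p pics; ls
cat > h.py <<'E'
import numpy as np, cv2
from workcell import robot
def cam(n):
    c=robot.calibration(n); K=np.array([[c['fx'],0,c['cx']],[0,c['fy'],c['cy']],[0,0,1.]])
    if 'rvec' in c: R=cv2.Rodrigues(np.array(c['rvec'],float))[0]; t=np.array(c['tvec'],float).ravel(); return K,R.T,-R.T@t
    from scipy.spatial.transform import Rotation as Ro
    s=robot.get_state(); o=s['orientation']; W=Ro.from_quat([o[1],o[2],o[3],o[0]]).as_matrix(); T=np.array(c['tool_from_camera'])
    return K,W@T[:3,:3],W@T[:3,3]+np.array(s['tool_pos'])
def cloud(n,save=None):
    K,R,p=cam(n); im,d=robot.get_image(n)
    if save: cv2.imwrite('pics/'+save,im[:,:,::-1])
    v,u=np.mgrid[:480,:640]; P=np.stack([(u-K[0,2])/K[0,0]*d,(v-K[1,2])/K[1,1]*d,d],-1)@R.T+p
    P[d==0]=np.nan
    return im,P
E
python3 - <<'E'
from h import *
for n in('top','scene'):
    im,P=cloud(n,n+'1.png'); np.save(n+'.npy',P); print(cam(n)[2])
print(robot.get_state())
E
```

```text
pics
[ 413.64357592   22.02263362 1055.75626875]
[1223.54294397  331.1926171   871.22920225]
{'clock': 0.1, 'q': array([-1.42301186e+00,  1.50944533e-01,  1.43794396e+00,  3.52934684e-05,
        1.55381293e+00, -1.33990616e-01]), 'dq': array([ 7.31476847e-04, -2.54105845e-03, -2.77779497e-03,  9.19331858e-04,
        1.10328311e-03,  1.43760625e-05]), 'effort': array([ 5.23049137e-03, -7.14377904e+01, -5.71793962e+01, -1.52847715e-04,
        7.12292953e-03, -4.97121823e-05]), 'tool_pos': array([ 159.84986442, -552.1064249 ,  230.74242939]), 'orientation': array([-5.54489883e-04,  9.90091647e-01,  1.40421590e-01,  1.38201033e-05]), 'contact_force': array([0.70707081, 0.05583065, 0.51210918]), 'ft_torque': array([ 0.03666689,  0.04205207, -0.00583126]), 'grasp_force': 0.0, 'gripper_width': 85.3443267637309}
```

View pics/top1.png

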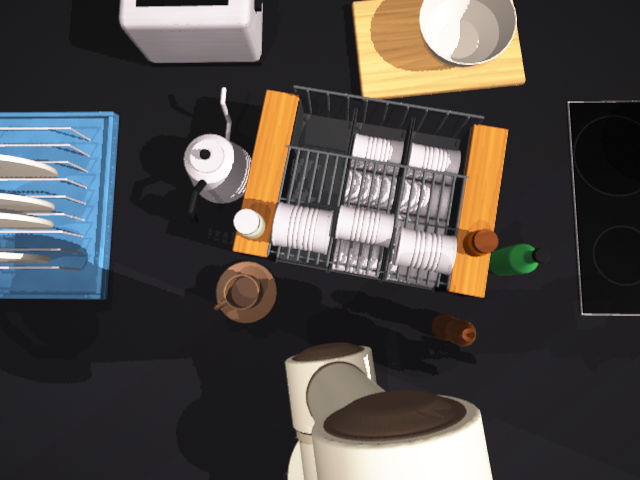

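View pics/scene1.png

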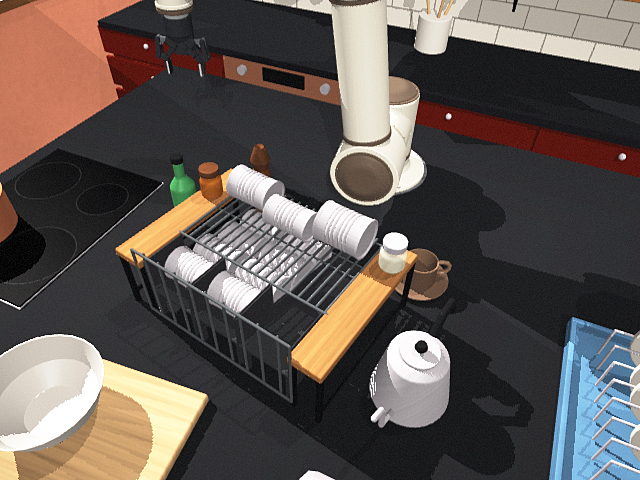

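Top view: the rack is slightly yawed. The empty lane is the left one (+y), with its slot near (330,135). The tins lie at (302,228), (365,225) and (427,250). The jars stand at (249,224) and (483,240).

```bash
cat > m.py <<'E'
from h import *
P=np.load('top.npy'); im=cv2.imread('pics/top1.png')[:,:,::-1].astype(int)
hsv=cv2.cvtColor(im.astype(np.uint8),cv2.COLOR_RGB2HSV)
org=(hsv[...,0]>8)&(hsv[...,0]<22)&(hsv[...,1]>120)&(abs(P[...,2]-165)<12)
n,l,st,c=cv2.connectedComponentsWithStats(org.astype(np.uint8))
for i in range(1,n):
    if st[i,4]>800:
        q=P[l==i]; print(st[i],np.median(q[:,2]),cv2.minAreaRect(q[:,:2].astype(np.float32)))
        b=cv2.boxPoints(cv2.minAreaRect(q[:,:2].astype(np.float32)));print(b.round(1).tolist())
E
python3 m.py
python3 - <<'E'
from h import *
P=np.load('top.npy')
for (u,v) in [(302,228),(365,225),(427,250),(249,224),(483,240)]:
    w=P[v-28:v+28,u-38:u+38].reshape(-1,3); w=w[np.isfinite(w[:,2])&(w[:,2]>185)]
    print(u,v,np.percentile(w[:,2],[50,95,99]).round(1))
E
```

```text
[ 233   90   67  168 4928] 164.4395196861542 ((660.2685546875, 172.2958984375), (72.71488952636719, 352.0220642089844), 79.67759704589844)
[[480.6000061035156, 168.10000610351562], [826.9000244140625, 105.0], [839.9000244140625, 176.5], [493.6000061035156, 239.60000610351562]]
[ 447  124   61  174 5406] 164.81603863169812 ((581.7525634765625, -262.732177734375), (73.40876770019531, 352.4139709472656), 79.80464172363281)
[[401.79998779296875, -267.70001220703125], [748.7000122070312, -330.0], [761.7000122070312, -257.79998779296875], [414.79998779296875, -195.39999389648438]]
302 228 [243.8 250.3 251.7]
365 225 [226.7 239.4 250.1]
427 250 [234.2 240.6 241.9]
249 224 [231.1 249.7 251.7]
483 240 [236.  240.3 241.5]
```

```bash
cat > m2.py <<'E'
from h import *
a=np.radians(-10.25); C=np.array([621.0,-45.2]); R=np.array([[np.cos(a),-np.sin(a)],[np.sin(a),np.cos(a)]])
if __name__=='__main__':
    print(robot.calibration('wrist')['tool_from_camera'])
    for n in('top','scene'):
        P=np.load(n+'.npy').reshape(-1,3); P=P[np.isfinite(P).all(1)]
        Q=P.copy(); Q[:,:2]=(P[:,:2]-C)@R
        m=(abs(Q[:,0])<230)&(abs(Q[:,1])<270)&(Q[:,2]>120)&(Q[:,2]<270); Q=Q[m]
        np.save(n+'Q.npy',Q)
        u=Q[(Q[:,2]>185)&(abs(Q[:,1])<183)&(Q[:,0]>110)]; 
        if len(u):print(n,'uprights x pct',np.percentile(u[:,0],[5,25,50,75,95]).round(1), len(u))
        d=Q[(abs(Q[:,2]-164)<4)&(abs(Q[:,1])<180)]
        h,e=np.histogram(d[:,0],bins=np.arange(-230,230,10)); print('deck hist',list(zip(e[:-1].astype(int).tolist(),h.tolist())))
        t=Q[(Q[:,2]>195)&(abs(Q[:,1])<250)&(Q[:,0]<100)]
        for k,(lo,hi) in dict(L=(66,183),C=(-60,60),R=(-183,-66)).items(): pass
        # occupancy print
        h,_,_=np.histogram2d(t[:,0],t[:,1],bins=[np.arange(-200,100,15),np.arange(-250,251,12.5)])
        for r,row in zip(np.arange(-200,100,15),h):
            if row.sum()>3: print('%5d'%r,''.join('#' if v>5 else '.' for v in row))
E
python3 m2.py
```

```text
[[-1.07315219e-03 -9.50948066e-01 -3.09348708e-01  8.03137243e+01]
 [ 9.99999412e-01 -9.73071768e-04 -4.77813045e-04 -7.10924088e-01]
 [ 1.53356896e-04 -3.09349039e-01  9.50948552e-01 -1.42365452e+02]
 [ 0.00000000e+00  0.00000000e+00  0.00000000e+00  1.00000000e+00]]
top uprights x pct [168.  171.7 173.1 175.  177. ] 689
deck hist [(-230, 0), (-220, 0), (-210, 0), (-200, 0), (-190, 0), (-180, 33), (-170, 270), (-160, 247), (-150, 167), (-140, 100), (-130, 98), (-120, 90), (-110, 35), (-100, 31), (-90, 28), (-80, 28), (-70, 73), (-60, 180), (-50, 199), (-40, 240), (-30, 240), (-20, 226), (-10, 237), (0, 229), (10, 227), (20, 228), (30, 234), (40, 234), (50, 465), (60, 196), (70, 20), (80, 27), (90, 22), (100, 29), (110, 26), (120, 23), (130, 27), (140, 26), (150, 28), (160, 60), (170, 2), (180, 0), (190, 0), (200, 0), (210, 0)]
 -155 ......#########..........#########...##.
 -140 ......#########..........#########..####
 -125 ......#########.##################.#####
 -110 .###..#########.##################..####
  -95 #####.#########.##################......
  -80 #####.#########.###
[... 309 characters left out ...]
, 126), (-70, 178), (-60, 194), (-50, 196), (-40, 187), (-30, 194), (-20, 195), (-10, 197), (0, 207), (10, 209), (20, 211), (30, 205), (40, 222), (50, 357), (60, 292), (70, 43), (80, 42), (90, 40), (100, 37), (110, 42), (120, 41), (130, 45), (140, 45), (150, 8), (160, 48), (170, 66), (180, 0), (190, 0), (200, 0), (210, 0)]
 -155 ..............#..................#......
 -140 ......#####.#.#..........#########..####
 -125 ......#########..........#########..####
 -110 ......#########.##################..####
  -95 #####.#########.##################...##.
  -80 #####.#########.##################......
  -65 .###...........##########...............
  -50 ........................................
```

```bash
cat > fit.py <<'E'
from h import *
from scipy.optimize import least_squares
a=np.radians(-10.25); R=np.array([[np.cos(a),-np.sin(a)],[np.sin(a),np.cos(a)]]); O=np.array([621.0,-45.2])+R@[20.5,0]
def rack(P):
    Q=P.reshape(-1,3).copy(); Q=Q[np.isfinite(Q).all(1)]; Q[:,:2]=(Q[:,:2]-O)@R; return Q
def fit(Q,box,r):
    x0,x1,y0,y1=box
    t=Q[(Q[:,0]>x0)&(Q[:,0]<x1)&(Q[:,1]>y0)&(Q[:,1]<y1)&(Q[:,2]>165+1.1*r)&(Q[:,2]<165+2*r+8)]
    f=lambda p:np.hypot(t[:,0]-p[0]-p[1]*(t[:,1]-np.median(t[:,1])),t[:,2]-p[2])-r
    s=least_squares(f,[t[:,0].mean(),0,165+r],loss='soft_l1')
    e=np.percentile(t[:,1],[.5,99.5]); 
    return 'x %.1f slope %.3f zc %.1f (exp %.1f) rms %.1f y %.1f..%.1f mid %.1f n %d'%(s.x[0],s.x[1],s.x[2],165+r,np.sqrt(np.mean(f(s.x)**2)),*e,e.mean(),len(t))
E
python3 - <<'E'
from fit import *
print(O,R@[1,0])
for n in('top','scene'):
    Q=rack(np.load(n+'.npy'))
    for k,b,r in(('R',(-190,0,-190,-56),(34,38.5,43.5)),('C',(-190,0,-56,62),(34,38.5,43.5)),('L',(-190,0,62,183),(34,38.5,43.5))):
        for q in r:
            print(n,k,q,fit(Q,b,q))
    for nm,s,(lo,hi) in(('jl',1,(180,260)),('jr',-1,(180,260))):
        j=Q[(Q[:,2]>190)&(Q[:,2]<245)&(Q[:,1]*s>183)&(Q[:,1]*s<265)&(abs(Q[:,0])<190)]; print(nm,np.percentile(j,[2,98],axis=0).round(0).tolist())
E
```

```text
[641.1728343  -48.84784268] [ 0.9840407  -0.17794355]
top R 34 x -130.6 slope -0.001 zc 206.0 (exp 199.0) rms 1.6 y -169.9..-66.4 mid -118.2 n 2092
top R 38.5 x -129.9 slope -0.002 zc 200.8 (exp 203.5) rms 1.5 y -169.9..-66.4 mid -118.2 n 2160
top R 43.5 x -129.6 slope -0.001 zc 195.2 (exp 208.5) rms 1.9 y -169.9..-66.5 mid -118.2 n 2094
top C 34 x -103.3 slope -0.003 zc 196.3 (exp 199.0) rms 1.5 y -49.6..53.5 mid 1.9 n 1791
top C 38.5 x -102.9 slope -0.005 zc 191.2 (exp 203.5) rms 1.8 y -49.7..53.4 mid 1.9 n 1743
top C 43.5 x -102.7 slope -0.005 zc 185.9 (exp 208.5) rms 2.0 y -49.6..53.4 mid 1.9 n 1629
top L 34 x -131.0 slope -0.012 zc 220.0 (exp 199.0) rms 3.5 y 66.0..168.9 mid 117.4 n 906
top L 38.5 x -130.4 slope -0.014 zc 211.2 (exp 203.5) rms 1.6 y 66.0..168.9 mid 117.5 n 2224
top L 43.5 x -129.8 slope -0.013 zc 205.5 (exp 208.5) rms 1.5 y 66.0..169.0 mid 117.5 n 2373
jl [[-164.0, 191.0, 194.0], [152.0, 246.0, 233.0]]
jr [[-119.0, -241.0, 194.0], [152.0, -190.0, 239.0]]
scene R 34 x -129.7 slope -0.001 zc 205.0 (exp 199.0) rms 5.2 y -170.7..-65.7 mid -118.2 n 1359
scene R 38.5 x -131.8 slope 0.007 zc 200.3 (exp 203.5) rms 5.4 y -170.8..-65.6 mid -118.2 n 1293
scene R 43.5 x -133.5 slope 0.007 zc 195.1 (exp 208.5) rms 4.5 y -170.9..-65.6 mid -118.3 n 1161
scene C 34 x -105.6 slope -0.003 zc 196.2 (exp 199.0) rms 4.0 y -50.1..54.2 mid 2.1 n 1234
scene C 38.5 x -107.0 slope -0.001 zc 191.5 (exp 203.5) rms 3.4 y -50.0..54.1 mid 2.1 n 1132
scene C 43.5 x -107.7 slope 0.000 zc 186.4 (exp 208.5) rms 2.7 y -49.9..54.2 mid 2.2 n 1000
scene L 34 x -124.3 slope -0.014 zc 210.7 (exp 199.0) rms 6.6 y 66.4..170.1 mid 118.2 n 1199
scene L 38.5 x -129.4 slope -0.008 zc 210.6 (exp 203.5) rms 5.5 y 66.0..169.7 mid 117.9 n 1859
scene L 43.5 x -132.2 slope -0.005 zc 205.8 (exp 208.5) rms 5.1 y 65.8..169.7 mid 117.7 n 1844
jl [[-159.0, 190.0, 191.0], [155.0, 251.0, 233.0]]
jr [[-114.0, -239.0, 191.0], [154.0, -190.0, 238.0]]
```

```bash
cat > go.py <<'E'
from fit import *
from scipy.spatial.transform import Rotation as Ro
def where():
    s=robot.get_state(); o=s['orientation']; W=Ro.from_quat([o[1],o[2],o[3],o[0]]).as_matrix(); p=np.array(s['tool_pos'])
    return s,W,p
def go(x,y,z,ang=0):
    s,W,p=where(); t=np.r_[O+R@[x,y],z]; b=a+np.radians(ang); tx=np.array([np.cos(b),np.sin(b),0]); T=np.c_[tx,np.cross([0,0,-1.],tx),[0,0,-1.]]
    print('at rack',((p[:2]-O)@R).round(1),p[2].round(1),'t',round(s['clock'],2),'target world',t.round(0),'| shift in final tool axes',(T.T@(t-p)).round(1),'turn',Ro.from_matrix(W.T@T).as_rotvec().round(3),'F',np.round(s['contact_force'],1),'w',round(s['gripper_width'],1))
E
python3 - <<'E'
from go import *
go(-167,2,178)
E
```

```text
at rack [-384.1 -580.9] 230.7 t 0.1 target world [477. -17. 178.] | shift in final tool axes [ 217.1 -582.9   52.7] turn [-0.001  0.     0.461] F [0.7 0.1 0.5] w 85.3
```

Call:
step_arm([
  [0,0,-25,0,0,0.115],
  [0,0,-25,0,0,0.115],
  [0,0,-25,0,0,0.115],
  [0,0,-25,0,0,0.115],
], grip=60)

```text
clock: 0.5
tool_pos: [159.8, -552.1, 332.0]
orientation: [-0.0, 0.996, -0.091, -0.0]
contact_force: [0.1, -0.3, 0.3]
gripper_width: 60.1
grasp_force: 0.0
```

```bash
python3 -c "
from go import *
go(-167,2,178)"
```

```text
at rack [-384.1 -580.9] 332.0 t 0.5 target world [477. -17. 178.] | shift in final tool axes [ 217.1 -582.9  154. ] turn [-0.001  0.    -0.004] F [ 0.1 -0.3  0.3] w 60.1
```

Call:
step_arm([
  [15.5,-41.6,0,0,0,-0.004],
  [15.5,-41.6,0,0,0,0],
  [15.5,-41.6,0,0,0,0],
  [15.5,-41.6,0,0,0,0],
  [15.5,-41.6,0,0,0,0],
  [15.5,-41.6,0,0,0,0],
  [15.5,-41.6,0,0,0,0],
  [15.5,-41.6,0,0,0,0],
  [15.5,-41.6,0,0,0,0],
  [15.5,-41.6,0,0,0,0],
  [15.5,-41.6,0,0,0,0],
  [15.5,-41.6,0,0,0,0],
  [15.5,-41.6,0,0,0,0],
  [15.5,-41.6,0,0,0,0],
])

```text
clock: 1.9
tool_pos: [475.2, -14.5, 331.2]
orientation: [-0.0, 0.996, -0.087, 0.0]
contact_force: [0.3, -0.4, 0.2]
gripper_width: 60.3
grasp_force: 0.0
```

```bash
python3 -c "
from go import *
im,P=cloud('wrist','w1.png'); np.save('w1.npy',P)
go(-167,2,178)
Q=rack(P)
print(fit(Q,(-190,0,-56,62),34));print(fit(Q,(-190,0,-190,-56),38.5));print(fit(Q,(-190,0,62,183),43.5))
d=Q[(abs(Q[:,2]-164)<5)]
u=Q[(Q[:,2]>180)&(abs(Q[:,1])<183)&(Q[:,0]>110)]
print(len(u),len(d),len(u) and np.percentile(u[:,0],[5,50,95]))"
```

```text
at rack [-168.2    9.1] 330.7 t 1.95 target world [477. -17. 178.] | shift in final tool axes [  1.2   7.1 152.7] turn [-0.002  0.     0.008] F [ 0.6  5.6 -2.1] w 59.7
x -103.9 slope -0.004 zc 196.5 (exp 199.0) rms 1.0 y -47.1..55.9 mid 4.4 n 16444
x -130.9 slope -0.002 zc 200.9 (exp 203.5) rms 3.3 y -167.2..-63.7 mid -115.5 n 18769
x -130.4 slope -0.011 zc 206.1 (exp 208.5) rms 3.8 y 68.0..171.6 mid 119.8 n 22901
0 44878 0
```

View pics/w1.png

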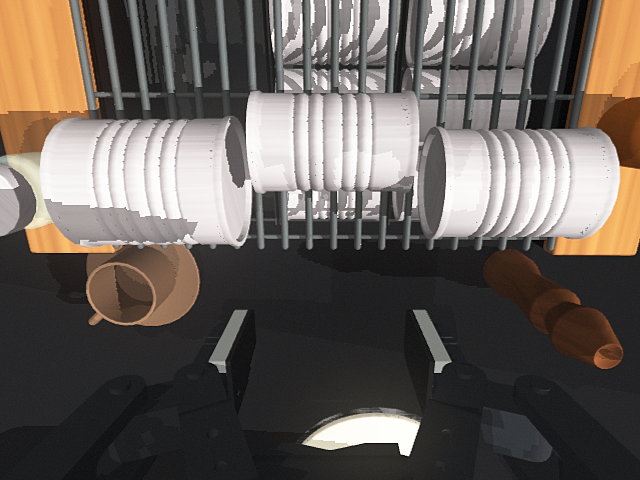

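```bash
cat > wl.py <<'E'
from go import *
def look(name=None,show=True):
    im,P=cloud('wrist',name); go(-167,2,178)
    Q=P.reshape(-1,3).copy(); Q[:,:2]=(Q[:,:2]-O)@R; Q=Q.reshape(P.shape)
    hsv=cv2.cvtColor(im,cv2.COLOR_RGB2HSV)
    o=(hsv[...,0]>8)&(hsv[...,0]<22)&(hsv[...,1]>120)&(abs(Q[...,2]-163)<6)
    for s in(1,-1):
        q=Q[o&(Q[...,1]*s>150)&(Q[...,1]*s<220)]
        if len(q)<300: continue
        for x0 in range(-180,180,40):
            k=q[(q[:,0]>x0)&(q[:,0]<x0+40)]
            if len(k)>200: print('ledge inner',s,x0,np.percentile(s*k[:,1],1).round(1),'z',np.median(k[:,2]).round(1),end='; ')
    print()
    return im,Q
E
python3 -c "
from wl import *
im,Q=look()
Q=Q.reshape(-1,3);Q=Q[np.isfinite(Q).all(1)]
print(fit(Q,(-190,0,-56,62),34));print(fit(Q,(-190,0,-190,-56),38.5));print(fit(Q,(-190,0,62,183),43.5))"
```

```text
at rack [-168.9    6.4] 330.6 t 2.0 target world [477. -17. 178.] | shift in final tool axes [  1.9   4.4 152.6] turn [-0.001  0.001  0.009] F [-0.3 -1.1 -0.3] w 59.9
ledge inner 1 -100 188.4 z 164.9; ledge inner 1 -60 188.1 z 164.9; ledge inner 1 -20 188.1 z 165.0; ledge inner -1 -100 183.2 z 164.7; ledge inner -1 -60 183.4 z 164.7; ledge inner -1 -20 183.6 z 164.7; 
x -103.9 slope -0.005 zc 196.5 (exp 199.0) rms 1.0 y -47.1..55.9 mid 4.4 n 16429
x -130.9 slope -0.003 zc 200.9 (exp 203.5) rms 3.4 y -167.3..-63.7 mid -115.5 n 18904
x -130.4 slope -0.011 zc 206.0 (exp 208.5) rms 3.7 y 68.1..171.7 mid 119.9 n 22705
```

Call:
step_arm([
  [0,1,30,0,0,0.004],
  [0,1,40,0,0,0.004],
  [0,0,40,0,0,0],
  [0,0,30,0,0,0],
  [0,0,12,0,0,0],
  [0,0,0,0,0,0],
  [0,0,0,0,0,0],
])

```text
clock: 2.7
tool_pos: [474.9, -18.6, 180.8]
orientation: [0.0, 0.996, -0.091, 0.001]
contact_force: [0.8, 0.3, 1.0]
gripper_width: 60.2
grasp_force: 0.0
```

```bash
python3 -c "
from wl import *
look('w2.png')"
```

```text
at rack [-168.9    0.2] 181.0 t 2.75 target world [477. -17. 178.] | shift in final tool axes [ 1.9 -1.8  3. ] turn [-0.    -0.002 -0.003] F [ 0.  -0.1  1.2] w 60.4
```

View pics/w2.png

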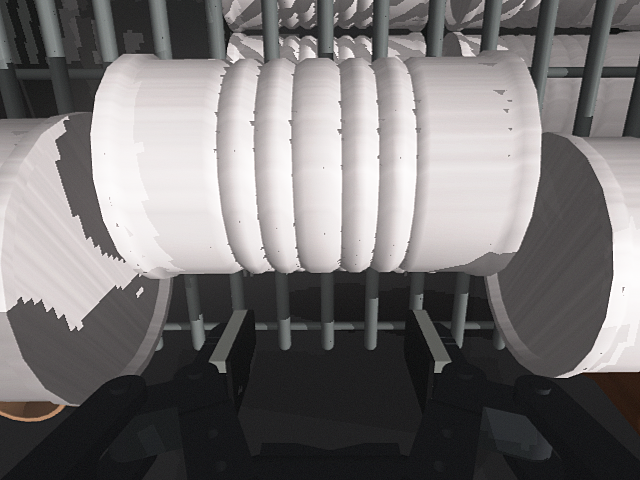

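```bash
python3 -c "
from wl import *
im,Q=look()
for u,v in[(230,345),(215,340),(130,385),(100,400),(40,440),(5,470),(430,345),(445,340),(520,385),(610,440),(630,470)]: print(u,v,Q[v,u].round(0))"
```

```text
at rack [-168.9    0.2] 181.0 t 2.8 target world [477. -17. 178.] | shift in final tool axes [ 1.9 -1.8  3. ] turn [-0.    -0.002 -0.003] F [-0.3  0.1  0.3] w 60.1

230 345 [-157.   33.  215.]
215 340 [-161.   41.  206.]
130 385 [-156.   55.  236.]
100 400 [-157.   60.  241.]
40 440 [nan nan nan]
5 470 [-446.  354.   -1.]
430 345 [-157.  -31.  215.]
445 340 [-162.  -39.  204.]
520 385 [-158.  -51.  235.]
610 440 [-157.  -61.  255.]
630 470 [-157.  -60.  262.]
```

Call:
step_arm([
  [0,-1.5,0,0,0,-0.003],
  [0,-1.5,0,0,0,0],
  [7,0,0,0,0,0],
  [7,0,0,0,0,0],
  [7,0,0,0,0,0],
  [7,0,0,0,0,0],
  [7,0,0,0,0,0],
  [7,0,0,0,0,0],
  [7,0,0,0,0,0],
  [7,0,0,0,0,0],
  [7,0,0,0,0,0],
  [7,0,0,0,0,0],
  [6,0,0,0,0,0],
  [5,0,0,0,0,0],
  [4,0,0,0,0,0],
  [4,0,0,0,0,0],
  [3,0,0,0,0,0],
  [2,0,0,0,0,0],
  [0,0,0,0,0,0],
], grip=30)

```text
clock: 4.7
tool_pos: [567.5, -32.2, 179.3]
orientation: [-0.0, 0.996, -0.089, -0.0]
contact_force: [-0.4, -0.2, 0.1]
gripper_width: 29.7
grasp_force: 0.0
```

```bash
python3 -c "
from wl import *
im,Q=look()
im,Q=look('w3.png')
Q=Q.reshape(-1,3);Q=Q[np.isfinite(Q).all(1)]
print(fit(Q,(-100,70,-56,62),34))"
```

```text
at rack [-75.6   3.3] 179.3 t 4.75 target world [477. -17. 178.] | shift in final tool axes [-91.4   1.3   1.3] turn [-0.  0. -0.] F [-0.9 -0.7  0.8] w 30.5

at rack [-75.7   3.3] 179.3 t 4.8 target world [477. -17. 178.] | shift in final tool axes [-91.3   1.3   1.3] turn [-0.  0. -0.] F [ 0.2 -0.2 -0.7] w 29.9

x -29.6 slope 0.006 zc 197.4 (exp 199.0) rms 8.8 y -47.9..54.9 mid 3.5 n 102854
```

Call:
step_arm([
  [4,0,0,0,0,0],
  [5,0,0,0,0,0],
  [4,0,0,0,0,0],
  [2,0,0,0,0,0],
  [0,0,0,0,0,0],
  [0,0,0,0,0,0],
  [-10,0,0,0,0,0],
  [-20,0,0,0,0,0],
  [-20,0,-40,0,0,0],
  [0,0,-50,0,0,0],
])

```text
clock: 5.8
tool_pos: [529.8, -25.2, 269.1]
orientation: [-0.0, 0.996, -0.089, -0.002]
contact_force: [2.2, -0.7, 1.2]
gripper_width: 29.9
grasp_force: 0.0
```

```bash
python3 -c "
from wl import *
im,Q=look()
im,Q=look('w3.png')
Q=Q.reshape(-1,3);Q=Q[np.isfinite(Q).all(1)]
print(fit(Q,(-70,70,-60,65),34))
u=Q[(Q[:,2]>175)&(Q[:,2]<205)&(abs(Q[:,1])<183)&(Q[:,0]>110)]
print(len(u),len(u) and np.percentile(u[:,0],[5,50,95]))
go(-15,-68,178,90)
"
```

```text
at rack [-111.     3.4] 279.1 t 5.85 target world [477. -17. 178.] | shift in final tool axes [-56.    1.4 101.1] turn [ 0.    -0.008 -0.   ] F [-1.4 -0.6  9.8] w 29.8
ledge inner 1 -100 188.2 z 164.8; ledge inner 1 -60 187.8 z 164.9; ledge inner 1 -20 187.6 z 164.8; ledge inner -1 -100 182.7 z 164.6; ledge inner -1 -60 182.8 z 164.4; 
at rack [-110.1    3.4] 276.1 t 5.9 target world [477. -17. 178.] | shift in final tool axes [-56.9   1.4  98.1] turn [ 0.    -0.009 -0.   ] F [-0.4 -0.2 -0.5] w 30.3
ledge inner 1 -100 188.5 z 164.8; ledge inner 1 -60 188.0 z 164.9; ledge inner 1 -20 187.9 z 164.8; ledge inner 1 20 187.6 z 164.7; ledge inner -1 -100 182.7 z 164.6; ledge inner -1 -60 182.9 z 164.6; ledge inner -1 -20 182.9 z 164.4; 
x -6.5 slope 0.003 zc 196.5 (exp 199.0) rms 1.0 y -47.8..55.1 mid 3.7 n 30237
0 0
at rack [-110.1    3.4] 276.1 t 5.9 target world [ 614. -113.  178.] | shift in final tool axes [-71.4  95.1  98.1] turn [ 0.007 -0.007 -1.571] F [-0.4 -0.2 -0.5] w 30.3
```

Call:
step_arm([
  [0,0,-10,0,0,-0.142],
  [0,0,0,0,0,-0.143],
  [0,0,0,0,0,-0.143],
  [0,0,0,0,0,-0.143],
  [0,0,0,0,0,-0.143],
  [0,0,0,0,0,-0.143],
  [0,0,0,0,0,-0.143],
  [0,0,0,0,0,-0.143],
  [0,0,0,0,0,-0.143],
  [0,0,0,0,0,-0.143],
  [0,0,0,0,0,-0.142],
  [-18,26,0,0,0,0],
  [-18,26,0,0,0,0],
  [-18,26,0,0,0,0],
  [-19,25,0,0,0,0],
  [0,0,0,0,0,0],
  [0,0,0,0,0,0],
])

```text
clock: 7.6
tool_pos: [620.9, -116.3, 278.9]
orientation: [-0.0, 0.768, 0.641, -0.0]
contact_force: [-0.0, 0.4, 0.2]
gripper_width: 30.2
grasp_force: 0.0
```

```bash
python3 -c "
from wl import *
go(-7,-70,174,90)
im,Q=look('w4.png')
Q=Q.reshape(-1,3);Q=Q[np.isfinite(Q).all(1)]
print(fit(Q,(-60,40,-70,75),34))
u=Q[(Q[:,2]>175)&(Q[:,2]<205)&(abs(Q[:,1])<183)&(Q[:,0]>110)]
print(len(u),len(u) and np.percentile(u[:,0],[5,50,95]))
"
```

```text
at rack [ -8.  -69.9] 278.9 t 7.6 target world [ 622. -116.  174.] | shift in final tool axes [-1.000e-01  1.000e+00  1.049e+02] turn [-0.001 -0.    -0.001] F [-0.   0.4  0.2] w 30.2
at rack [ -8.2 -69.5] 279.3 t 7.65 target world [477. -17. 178.] | shift in final tool axes [-158.8  -71.5  101.3] turn [-0.     0.     1.571] F [-0.5 -0.   0.1] w 30.2
ledge inner -1 -60 183.8 z 164.6; ledge inner -1 -20 183.8 z 164.7; ledge inner -1 20 184.1 z 164.8; ledge inner -1 140 182.3 z 164.4; 
x -6.7 slope 0.003 zc 196.5 (exp 199.0) rms 1.0 y -47.9..55.1 mid 3.6 n 26684
6259 [147.0175044  151.41185629 155.17264254]
```

View pics/w4.png

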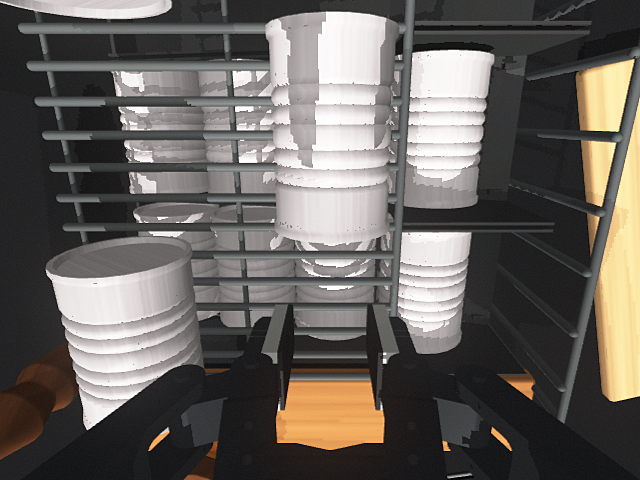

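Call:
step_arm([
  [0,1,35,0,0,0],
  [0,0,40,0,0,0],
  [0,0,25,0,0,0],
  [0,0,4,0,0,0],
  [4,0,0,0,0,0],
  [4,0,0,0,0,0],
  [5,0,0,0,0,0],
  [8,0,0,0,0,0],
  [8,0,0,0,0,0],
  [8,0,0,0,0,0],
  [8,0,0,0,0,0],
  [8,0,0,0,0,0],
  [8,0,0,0,0,0],
  [0,0,0,0,0,0],
])

```text
clock: 9.05
tool_pos: [633.3, -54.9, 175.1]
orientation: [-0.0, 0.767, 0.641, 0.0]
contact_force: [0.8, 0.0, -0.4]
gripper_width: 29.9
grasp_force: 0.0
```

```bash
python3 -c "
from wl import *
im,Q=look()
Q=Q.reshape(-1,3);Q=Q[np.isfinite(Q).all(1)]
print(fit(Q,(-60,40,-30,135),34))
"
```

```text
at rack [-6.7 -7.9] 175.1 t 9.1 target world [477. -17. 178.] | shift in final tool axes [-160.3   -9.9   -2.9] turn [-1.000e-03 -0.000e+00  1.572e+00] F [ 0.2 -0.6  0.2] w 30.0

x -6.9 slope 0.006 zc 196.6 (exp 199.0) rms 7.5 y -16.4..97.2 mid 40.4 n 98706
```

Call:
step_arm([
  [6,0,0,0,0,0],
  [8,0,0,0,0,0],
  [8,0,0,0,0,0],
  [8,0,0,0,0,0],
  [8,0,0,0,0,0],
  [8,0,0,0,0,0],
  [6,0,0,0,0,0],
  [4,0,0,0,0,0],
  [0,0,0,0,0,0],
  [0,0,0,0,0,0],
])

```text
clock: 10.1
tool_pos: [643.1, -1.0, 175.3]
orientation: [-0.0, 0.767, 0.641, 0.0]
contact_force: [-0.5, 0.5, 0.2]
gripper_width: 29.8
grasp_force: 0.0
```

```bash
python3 -c "
from wl import *
im,Q=look('w5.png')
Q=Q.reshape(-1,3);Q=Q[np.isfinite(Q).all(1)]
for z0,z1 in((175,185),(185,195),(195,215),(215,240)):
  q=Q[(abs(Q[:,0]+7)<12)&(Q[:,2]>z0)&(Q[:,2]<z1)&(Q[:,1]>20)&(Q[:,1]<185)]; print(z0,len(q),np.percentile(q[:,1],[1,5,95,99]).round(1))
"
```

```text
at rack [-6.6 47.2] 175.3 t 10.15 target world [477. -17. 178.] | shift in final tool axes [-160.4   45.2   -2.7] turn [-0.    -0.     1.571] F [ 0.5 -0.1 -0.5] w 30.2
Traceback (most recent call last):
IndexError: index -1 is out of bounds for axis 0 with size 0
```

View pics/w5.png

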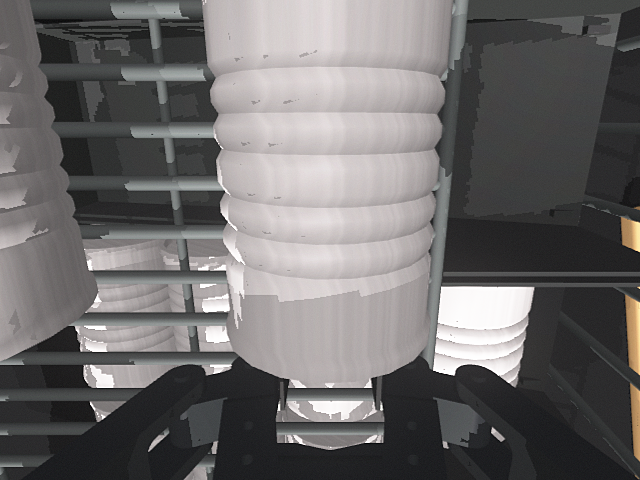

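Call:
step_arm([
  [4,0,0,0,0,0],
  [4,0,0,0,0,0],
  [2.5,0,0,0,0,0],
  [1,0,0,0,0,0],
  [0,0,0,0,0,0],
  [-15,0,0,0,0,0],
  [-25,0,-15,0,0,0],
  [0,0,-40,0,0,0],
  [0,0,-40,0,0,0],
  [0,0,0,0,0,0],
  [0,0,0,0,0,0],
])

```text
clock: 11.25
tool_pos: [638.1, -29.9, 271.1]
orientation: [0.001, 0.768, 0.641, 0.001]
contact_force: [-0.6, 0.2, -0.8]
gripper_width: 30.1
grasp_force: 0.0
```

```bash
python3 -c "
from wl import *
im,Q=look('w6.png')
Q=Q.reshape(-1,3);Q=Q[np.isfinite(Q).all(1)]
print(fit(Q,(-60,40,50,182),34))
"
```

```text
at rack [-6.7 18.2] 269.8 t 11.3 target world [477. -17. 178.] | shift in final tool axes [-160.3   16.2   91.8] turn [-1.00e-03  0.00e+00  1.57e+00] F [-0.6 -0.8 -1.2] w 29.8

x -6.8 slope 0.001 zc 196.3 (exp 199.0) rms 1.0 y 73.9..149.5 mid 111.7 n 22234
```

Call:
step_arm([
  [0,0,-5,0,0,0.142],
  [0,0,0,0,0,0.143],
  [0,0,0,0,0,0.143],
  [0,0,0,0,0,0.143],
  [0,0,0,0,0,0.143],
  [0,0,0,0,0,0.143],
  [0,0,0,0,0,0.143],
  [0,0,0,0,0,0.143],
  [0,0,0,0,0,0.143],
  [0,0,0,0,0,0.143],
  [0,0,0,0,0,0.142],
  [-19,-35,0,0,0,0],
  [-19,-35,0,0,0,0],
  [-19,-36,0,0,0,0],
  [0,0,0,0,0,0],
  [0,0,0,0,0,0],
], grip=60)

```text
clock: 12.9
tool_pos: [600.3, 85.8, 274.3]
orientation: [0.0, 0.996, -0.089, -0.001]
contact_force: [-0.4, -1.0, 0.2]
gripper_width: 59.8
grasp_force: 0.0
```

```bash
python3 -c "
from wl import *
im,Q=look('w7.png')
Q=Q.reshape(-1,3);Q=Q[np.isfinite(Q).all(1)]
print(fit(Q,(-60,40,50,182),34))
im,P=cloud('top');Q=rack(P)
print('top',fit(Q,(-60,40,50,182),34))
go(-64,124,184)
"
```

```text
at rack [-63.7 124.5] 274.3 t 12.95 target world [477. -17. 178.] | shift in final tool axes [-103.3  122.5   96.3] turn [0.    0.001 0.   ] F [-0.1 -0.6  1. ] w 60.0
ledge inner 1 -140 189.1 z 164.7; ledge inner 1 -100 188.6 z 164.8; ledge inner 1 -60 189.4 z 164.8; ledge inner 1 -20 194.4 z 164.8; ledge inner 1 20 187.6 z 164.8; ledge inner 1 60 187.4 z 164.8; 
x -7.1 slope 0.001 zc 196.5 (exp 199.0) rms 1.0 y 74.1..177.2 mid 125.7 n 26021
top x -4.7 slope -0.042 zc 196.8 (exp 199.0) rms 1.2 y 91.4..96.0 mid 93.7 n 16
at rack [-63.4 124.1] 274.4 t 13.0 target world [600.  85. 184.] | shift in final tool axes [-0.6  0.1 90.4] turn [ 0.     0.001 -0.001] F [ 0.  -0.6 -1.4] w 60.2
```

View pics/w7.png

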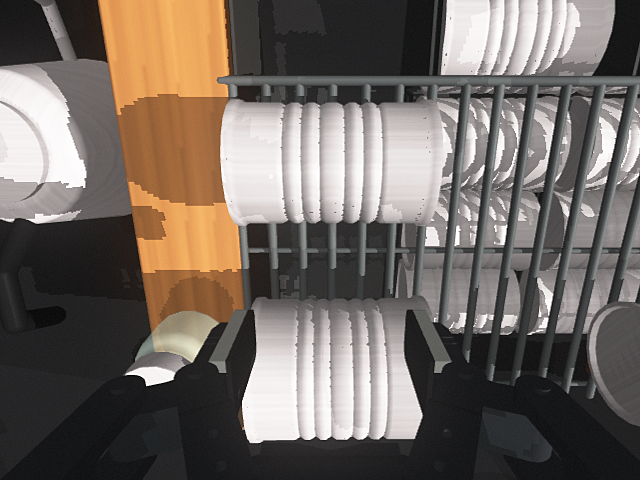

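Call:
step_arm([
  [0,0,35,0,0,0],
  [0,0,35,0,0,0],
  [0,0,18,0,0,0],
  [0,0,2,0,0,0],
  [0,0,0,0,0,0],
  [4,0,0,0,0,0],
  [5,0,0,0,0,0],
  [6,0,0,0,0,0],
  [8,0,0,0,0,0],
  [9,0,0,0,0,0],
  [10,0,0,0,0,0],
  [10,0,0,0,0,0],
  [10,0,0,0,0,0],
  [9,0,0,0,0,0],
  [3,0,0,0,0,0],
  [0,0,0,0,0,0],
  [0,0,0,0,0,0],
  [0,0,0,0,0,0],
])

```text
clock: 14.8
tool_pos: [673.4, 72.2, 185.4]
orientation: [-0.0, 0.996, -0.089, 0.0]
contact_force: [0.1, 0.8, -0.5]
gripper_width: 60.3
grasp_force: 0.0
```

```bash
python3 -c "
from wl import *
im,Q=look('w8.png')
im,Q=look('w8b.png')
Q=Q.reshape(-1,3);Q=Q[np.isfinite(Q).all(1)]
t=Q[(Q[:,0]>45)&(Q[:,0]<150)&(Q[:,1]>66)&(Q[:,1]<178)&(Q[:,2]>60)];print(len(t),np.percentile(t,[2,50,98],axis=0).round(0))
"
```

```text
at rack [ 10.2 124.8] 185.5 t 14.85 target world [477. -17. 178.] | shift in final tool axes [-177.2  122.8    7.5] turn [-0. -0. -0.] F [-1.1  0.4  0.1] w 60.1
ledge inner 1 -100 205.0 z 164.7; ledge inner 1 -60 194.2 z 164.7; ledge inner 1 -20 188.6 z 164.7; ledge inner 1 20 187.5 z 164.7; ledge inner 1 60 187.4 z 164.7; ledge inner 1 100 187.3 z 164.7; 
at rack [ 10.2 124.8] 185.5 t 14.9 target world [477. -17. 178.] | shift in final tool axes [-177.2  122.8    7.5] turn [-0. -0. -0.] F [ 0.6  0.2 -0.1] w 60.3
ledge inner 1 -100 205.1 z 164.7; ledge inner 1 -60 194.3 z 164.7; ledge inner 1 -20 188.7 z 164.7; ledge inner 1 20 187.5 z 164.7; ledge inner 1 60 187.4 z 164.7; ledge inner 1 100 187.3 z 164.7; 
40781 [[ 53.  67.  61.]
 [106. 101.  81.]
 [146. 175. 163.]]
```

View pics/w8b.png

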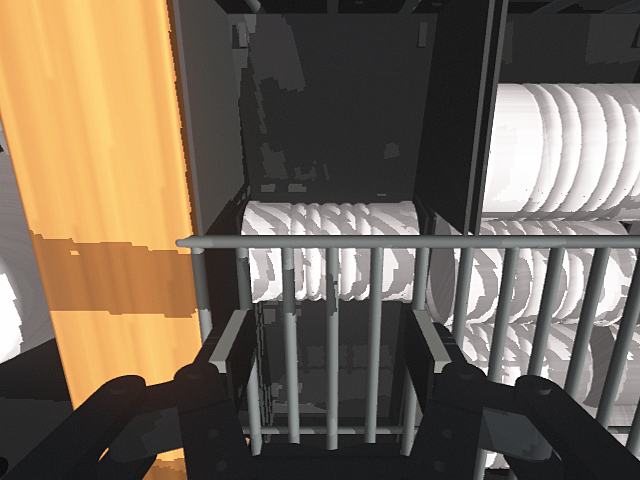

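Call:
step_arm([
  [-5,0,-30,0,0,0],
  [0,0,-40,0,0,0],
  [-20,25,-25,0,0,0],
  [-30,35,0,0,0,0],
  [-30,35,0,0,0,0],
  [-30,35,0,0,0,0],
  [-30,35,0,0,0,0],
  [-30,35,0,0,0,0],
  [-30,35,0,0,0,0],
  [0,6,0,0,0,0],
  [0,0,0,0,0,0],
  [0,0,0,0,0,0],
])

```text
clock: 16.1
tool_pos: [429.4, -128.2, 280.4]
orientation: [-0.0, 0.996, -0.09, 0.0]
contact_force: [1.3, 0.2, 0.3]
gripper_width: 60.1
grasp_force: 0.0
```

```bash
python3 -c "
from wl import *
Q=rack(np.load('top.npy'))
m=Q[(Q[:,0]<-192)&(Q[:,0]>-330)&(Q[:,1]<0)&(Q[:,1]>-230)&(Q[:,2]>100)&(Q[:,2]<200)];print('mill',len(m),np.percentile(m,[2,50,98],axis=0).round(0).tolist())
im,Q=look('w9.png'); K=Q
Q=Q.reshape(-1,3);Q=Q[np.isfinite(Q).all(1)]
m=Q[(Q[:,0]<-182)&(Q[:,0]>-330)&(Q[:,1]<-30)&(Q[:,1]>-230)&(Q[:,2]>20)&(Q[:,2]<200)];print('mill',len(m),len(m) and np.percentile(m,[2,50,98],axis=0).round(0).tolist())
print(fit(Q,(-190,-50,-190,-50),38.5))
t=Q[(Q[:,2]>20)&(Q[:,2]<150)&(Q[:,1]>75)&(Q[:,1]<170)&(Q[:,0]>-190)&(Q[:,0]<0)];print('lane',len(t))
"
```

```text
mill 649 [[-294.0, -229.0, 110.0], [-268.0, -212.0, 169.0], [-193.0, -187.0, 198.0]]
at rack [-194.1 -115.5] 280.2 t 16.15 target world [477. -17. 178.] | shift in final tool axes [  27.1 -117.5  102.2] turn [-0.  0.  0.] F [-0.6 -0.8  0. ] w 60.4
ledge inner -1 -180 186.3 z 164.8; ledge inner -1 -140 188.5 z 164.8; ledge inner -1 -100 183.6 z 164.8; ledge inner -1 -60 183.9 z 164.8; 
mill 8415 [[-280.0, -229.0, 30.0], [-252.0, -209.0, 164.0], [-182.0, -46.0, 198.0]]
x -130.7 slope -0.003 zc 201.0 (exp 203.5) rms 1.0 y -167.4..-64.4 mid -115.9 n 30601
lane 10742
```

View pics/w9.png

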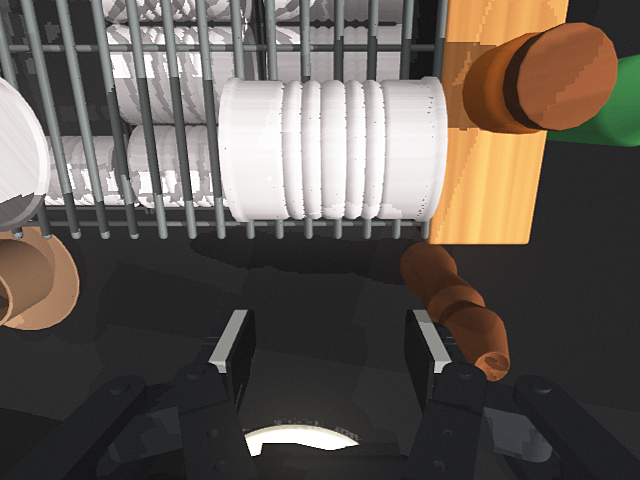

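Call:
step_arm([
  [0,0,35,0,0,0],
  [0,0,35,0,0,0],
  [0,0,20,0,0,0],
  [0,0,5,0,0,0],
  [4,0,0,0,0,0],
  [6,0,0,0,0,0],
  [6,0,0,0,0,0],
  [8,0,0,0,0,0],
  [8,0,0,0,0,0],
  [8,0,0,0,0,0],
  [8,0,0,0,0,0],
  [8,0,0,0,0,0],
  [8,0,0,0,0,0],
  [8,0,0,0,0,0],
  [8,0,0,0,0,0],
  [8,0,0,0,0,0],
  [8,0,0,0,0,0],
  [8,0,0,0,0,0],
])

```text
clock: 17.95
tool_pos: [532.0, -147.2, 185.3]
orientation: [-0.0, 0.996, -0.089, 0.0]
contact_force: [-0.2, -0.9, 0.0]
gripper_width: 60.1
grasp_force: 0.2
```

Call:
step_arm([
  [6,0,0,0,0,0],
  [5,0,0,0,0,0],
  [4,0,0,0,0,0],
  [3,0,0,0,0,0],
  [2,0,0,0,0,0],
  [0,0,0,0,0,0],
  [0,0,0,0,0,0],
  [-15,0,0,0,0,0],
  [-25,0,-15,0,0,0],
  [0,0,-40,0,0,0],
  [0,0,-40,0,0,0],
  [0,0,0,0,0,0],
  [0,0,0,0,0,0],
], grip=30)

```text
clock: 19.25
tool_pos: [511.7, -143.6, 281.1]
orientation: [0.0, 0.996, -0.09, 0.001]
contact_force: [0.4, 0.5, -0.1]
gripper_width: 29.9
grasp_force: 0.0
```

```bash
python3 -c "
from wl import *
im,Q=look('w10.png')
Q=Q.reshape(-1,3);Q=Q[np.isfinite(Q).all(1)]
print(fit(Q,(-70,60,-183,-50),38.5))
"
```

```text
at rack [-110.8 -116.2] 279.9 t 19.3 target world [477. -17. 178.] | shift in final tool axes [ -56.2 -118.2  101.9] turn [-0.  0. -0.] F [-0.4 -0.4 -1. ] w 29.7
ledge inner -1 -180 183.6 z 164.7; ledge inner -1 -140 183.5 z 164.6; ledge inner -1 -100 183.4 z 164.7; ledge inner -1 -60 184.4 z 164.7; ledge inner -1 -20 191.1 z 164.8; ledge inner -1 20 188.1 z 164.8; 
x -8.2 slope 0.004 zc 201.1 (exp 203.5) rms 1.0 y -167.9..-64.9 mid -116.4 n 34915
```

Call:
step_arm([
  [0,0,-10,0,0,-0.142],
  [0,0,0,0,0,-0.143],
  [0,0,0,0,0,-0.143],
  [0,0,0,0,0,-0.143],
  [0,0,0,0,0,-0.143],
  [0,0,0,0,0,-0.143],
  [0,0,0,0,0,-0.143],
  [0,0,0,0,0,-0.143],
  [0,0,0,0,0,-0.143],
  [0,0,0,0,0,-0.143],
  [0,0,0,0,0,-0.142],
  [-18,26,0,0,0,0],
  [-18,26,0,0,0,0],
  [-18,26,0,0,0,0],
  [-20,25,0,0,0,0],
  [0,0,0,0,0,0],
  [0,0,0,0,0,0],
])

```text
clock: 21.0
tool_pos: [599.6, -234.8, 288.4]
orientation: [-0.001, 0.768, 0.641, -0.0]
contact_force: [-0.2, 0.6, -1.1]
gripper_width: 29.8
grasp_force: 0.0
```

```bash
python3 -c "
from wl import *
im,Q=look('w11.png')
go(-8,-190,175,90)
Q=Q.reshape(-1,3);Q=Q[np.isfinite(Q).all(1)]
print(fit(Q,(-70,60,-183,-50),38.5))
"
```

```text
at rack [  -8.1 -189.9] 289.2 t 21.05 target world [477. -17. 178.] | shift in final tool axes [-158.9 -191.9  111.2] turn [-2.000e-03  1.000e-03  1.571e+00] F [ 0.8 -0.7  0.3] w 30.2
ledge inner -1 -180 183.4 z 164.6; ledge inner -1 -140 183.4 z 164.7; ledge inner -1 -100 183.4 z 164.7; ledge inner -1 -60 184.6 z 164.7; ledge inner -1 -20 191.7 z 164.8; ledge inner -1 20 182.7 z 164.7; ledge inner -1 60 182.5 z 164.7; ledge inner -1 100 182.5 z 164.7; ledge inner -1 140 182.6 z 164.7; 
at rack [  -8.1 -189.9] 289.2 t 21.05 target world [ 599. -234.  175.] | shift in final tool axes [-1.000e-01  1.000e-01  1.142e+02] turn [-0.002 -0.001 -0.   ] F [ 0.8 -0.7  0.3] w 30.2
x -8.5 slope 0.004 zc 201.0 (exp 203.5) rms 1.0 y -167.9..-64.9 mid -116.4 n 29753
```

Call:
step_arm([
  [0,0,40,0,0,0],
  [0,0,40,0,0,0],
  [0,0,26,0,0,0],
  [0,0,8,0,0,0],
  [4,0,0,0,0,0],
  [4,0,0,0,0,0],
  [5,0,0,0,0,0],
  [8,0,0,0,0,0],
  [8,0,0,0,0,0],
  [8,0,0,0,0,0],
  [8,0,0,0,0,0],
  [8,0,0,0,0,0],
  [8,0,0,0,0,0],
  [8,0,0,0,0,0],
  [8,0,0,0,0,0],
  [8,0,0,0,0,0],
  [8,0,0,0,0,0],
  [8,0,0,0,0,0],
  [8,0,0,0,0,0],
  [0,0,0,0,0,0],
])

```text
clock: 23.05
tool_pos: [619.5, -126.1, 177.0]
orientation: [0.0, 0.767, 0.642, 0.0]
contact_force: [0.2, -0.5, 1.8]
gripper_width: 30.0
grasp_force: 0.0
```

```bash
python3 -c "
from wl import *
im,Q=look('w12.png')
"
```

```text
at rack [ -7.6 -80.3] 176.8 t 23.1 target world [477. -17. 178.] | shift in final tool axes [-159.4  -82.3   -1.2] turn [ 0.000e+00 -1.000e-03  1.572e+00] F [-0.4 -0.   0.7] w 29.8
```

View pics/w12.png

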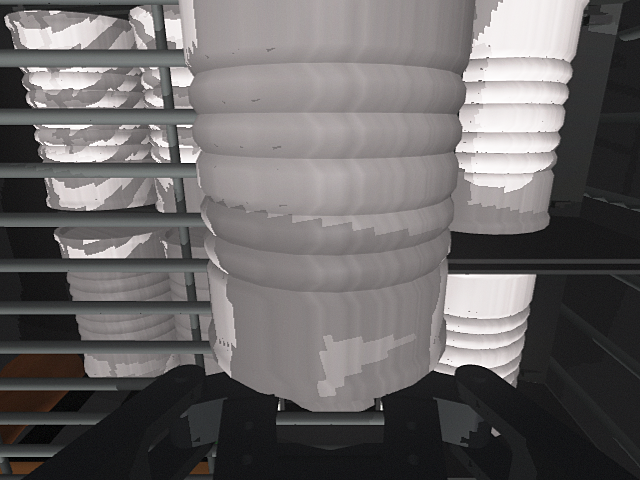

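Call:
step_arm([
  [6,0,0,0,0,0],
  [8,0,0,0,0,0],
  [8,0,0,0,0,0],
  [8,0,0,0,0,0],
  [8,0,0,0,0,0],
  [8,0,0,0,0,0],
  [8,0,0,0,0,0],
  [8,0,0,0,0,0],
  [8,0,0,0,0,0],
  [8,0,0,0,0,0],
  [8,0,0,0,0,0],
  [8,0,0,0,0,0],
  [8,0,0,0,0,0],
  [8,0,0,0,0,0],
  [7,0,0,0,0,0],
  [6,0,0,0,0,0],
  [4,0,0,0,0,0],
  [2,0,0,0,0,0],
  [0,0,0,0,0,0],
  [0,0,0,0,0,0],
])

```text
clock: 25.1
tool_pos: [642.2, -0.4, 176.5]
orientation: [-0.0, 0.767, 0.641, 0.0]
contact_force: [-0.8, -2.0, 4.0]
gripper_width: 30.1
grasp_force: 0.0
```

```bash
python3 -c "
from wl import *
go(-8,57.1,175,90)
"
```

```text
at rack [-7.6 47.9] 176.5 t 25.1 target world [643.   9. 175.] | shift in final tool axes [ 9.2 -0.4  1.5] turn [ 0. -0. -0.] F [-0.8 -2.   4. ] w 30.1
```

Call:
step_arm([
  [4,0,0,0,0,0],
  [3,0,0,0,0,0],
  [1.5,0,0,0,0,0],
  [0.7,0,0,0,0,0],
  [0,0,0,0,0,0],
  [0,0,0,0,0,0],
  [-15,0,0,0,0,0],
  [-25,0,-15,0,0,0],
  [0,0,-45,0,0,0],
  [0,0,-45,0,0,0],
])

```text
clock: 26.1
tool_pos: [635.8, -32.1, 281.6]
orientation: [-0.001, 0.768, 0.641, -0.001]
contact_force: [0.9, -0.9, 0.8]
gripper_width: 30.0
grasp_force: 0.0
```

Call:
step_arm([
  [0,0,0,0,0,0.142],
  [0,0,0,0,0,0.143],
  [0,0,0,0,0,0.143],
  [0,0,0,0,0,0.143],
  [0,0,0,0,0,0.143],
  [0,0,0,0,0,0.143],
  [0,0,0,0,0,0.143],
  [0,0,0,0,0,0.143],
  [0,0,0,0,0,0.143],
  [0,0,0,0,0,0.143],
  [0,0,0,0,0,0.142],
  [-19,-35,0,0,0,0],
  [-20,-36,0,0,0,0],
  [-20,-36,0,0,0,0],
  [0,0,0,0,0,0],
  [0,0,0,0,0,0],
], grip=60)

```text
clock: 27.7
tool_pos: [597.4, 85.2, 281.2]
orientation: [-0.0, 0.996, -0.089, -0.0]
contact_force: [-0.5, -0.1, -0.2]
gripper_width: 59.8
grasp_force: 0.0
```

```bash
python3 -c "
from wl import *
im,Q=look('w13.png'); K=Q
Q=Q.reshape(-1,3);Q=Q[np.isfinite(Q).all(1)]
print(fit(Q,(-60,40,50,182),38.5));print(fit(Q,(-190,-70,62,183),43.5))
go(-67,124.5,186)
"
```

```text
at rack [-66.5 123.4] 281.1 t 27.75 target world [477. -17. 178.] | shift in final tool axes [-100.5  121.4  103.1] turn [ 0.  0. -0.] F [ 0.1 -0.7  0.4] w 60.0
ledge inner 1 -140 188.9 z 164.7; ledge inner 1 -100 188.7 z 164.8; ledge inner 1 -60 190.4 z 164.9; ledge inner 1 -20 195.0 z 164.8; ledge inner 1 20 187.7 z 164.8; ledge inner 1 60 187.5 z 164.8; 
x -7.3 slope 0.013 zc 201.1 (exp 203.5) rms 1.0 y 72.0..175.0 mid 123.5 n 30034
x -131.3 slope -0.008 zc 206.0 (exp 208.5) rms 0.9 y 72.3..170.9 mid 121.6 n 20227
at rack [-66.5 123.4] 281.1 t 27.75 target world [597.  86. 186.] | shift in final tool axes [-0.5 -1.1 95.1] turn [ 0.  0. -0.] F [ 0.1 -0.7  0.4] w 60.0
```

Call:
step_arm([
  [0,-0.5,35,0,0,0],
  [0,0,35,0,0,0],
  [0,0,20,0,0,0],
  [0,0,5,0,0,0],
  [0,0,0,0,0,0],
  [3,0,0,0,0,0],
  [3,0,0,0,0,0],
  [4,0,0,0,0,0],
  [6,0,0,0,0,0],
  [8,0,0,0,0,0],
  [9,0,0,0,0,0],
  [10,0,0,0,0,0],
  [10,0,0,0,0,0],
  [10,0,0,0,0,0],
  [6,0,0,0,0,0],
  [2,0,0,0,0,0],
  [0,0,0,0,0,0],
  [0,0,0,0,0,0],
  [0,0,0,0,0,0],
])

```text
clock: 29.65
tool_pos: [667.4, 73.0, 186.5]
orientation: [-0.0, 0.996, -0.089, 0.0]
contact_force: [-0.1, 0.2, -0.1]
gripper_width: 59.9
grasp_force: 0.0
```

```bash
python3 -c "
from wl import *
im,Q=look('w14.png')
Q=Q.reshape(-1,3);Q=Q[np.isfinite(Q).all(1)]
t=Q[(Q[:,0]>-190)&(Q[:,0]<150)&(Q[:,1]>75)&(Q[:,1]<172)&(Q[:,2]>60)&(Q[:,2]<158)];print(len(t),np.percentile(t,[2,50,98],axis=0).round(0))
"
```

```text
at rack [  4.2 124.5] 186.5 t 29.7 target world [477. -17. 178.] | shift in final tool axes [-171.2  122.5    8.5] turn [-0. -0. -0.] F [0.  0.1 0.6] w 59.9
ledge inner 1 -100 205.2 z 164.7; ledge inner 1 -60 190.7 z 164.8; ledge inner 1 -20 188.7 z 164.7; ledge inner 1 20 187.6 z 164.8; ledge inner 1 60 187.4 z 164.7; ledge inner 1 100 187.3 z 164.7; 
45632 [[-153.   77.   63.]
 [  71.  123.   83.]
 [ 144.  170.  129.]]
```

View pics/w14.png

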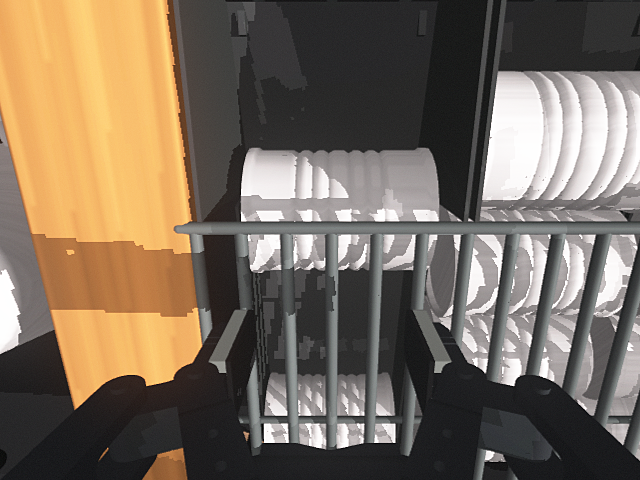

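Call:
step_arm([
  [-5,0,-30,0,0,0],
  [0,0,-45,0,0,0],
  [0,0,-30,0,0,-0.142],
  [0,0,0,0,0,-0.143],
  [0,0,0,0,0,-0.143],
  [0,0,0,0,0,-0.143],
  [0,0,0,0,0,-0.143],
  [0,0,0,0,0,-0.143],
  [0,0,0,0,0,-0.143],
  [0,0,0,0,0,-0.143],
  [0,0,0,0,0,-0.143],
  [0,0,0,0,0,-0.143],
  [0,0,0,0,0,-0.142],
  [-19,-32,0,0,0,0],
  [-19,-33,0,0,0,0],
  [-20,-33,0,0,0,0],
  [-20,-33,0,0,0,0],
  [0,0,0,0,0,0],
  [0,0,0,0,0,0],
], grip=30)

```text
clock: 31.6
tool_pos: [519.6, 20.2, 292.2]
orientation: [0.001, 0.768, 0.641, 0.001]
contact_force: [-1.0, 0.2, 0.5]
gripper_width: 29.9
grasp_force: 0.0
```

```bash
python3 -c "
from wl import *
im,Q=look('w15.png')
Q=Q.reshape(-1,3);Q=Q[np.isfinite(Q).all(1)]
print(fit(Q,(-190,-70,62,183),43.5))
go(-131,46,188,90)
"
```

```text
at rack [-131.4   46.6] 291.8 t 31.65 target world [477. -17. 178.] | shift in final tool axes [-35.6  44.6 113.8] turn [ 1.00e-03 -1.00e-03  1.57e+00] F [ 0.6  0.7 -0.2] w 30.0
ledge inner 1 -180 188.7 z 164.8; ledge inner 1 -140 192.5 z 164.8; ledge inner 1 -100 188.4 z 164.8; ledge inner 1 -60 188.3 z 164.8; ledge inner 1 -20 188.3 z 164.9; ledge inner 1 20 187.1 z 164.8; 
x -130.4 slope -0.011 zc 206.0 (exp 208.5) rms 1.0 y 68.4..171.4 mid 119.9 n 35188
at rack [-131.4   46.6] 291.8 t 31.65 target world [520.  20. 188.] | shift in final tool axes [ -0.6   0.4 103.8] turn [ 0.001 -0.    -0.   ] F [ 0.6  0.7 -0.2] w 30.0
```

Call:
step_arm([
  [0,0,35,0,0,0],
  [0,0,40,0,0,0],
  [0,0,22,0,0,0],
  [0,0,6,0,0,0],
  [0,0,0,0,0,0],
  [4,0,0,0,0,0],
  [3,0,0,0,0,0],
  [2,0,0,0,0,0],
  [1.3,0,0,0,0,0],
  [0,0,0,0,0,0],
  [0,0,0,0,0,0],
])

```text
clock: 32.75
tool_pos: [522.0, 30.5, 188.8]
orientation: [0.0, 0.767, 0.641, 0.0]
contact_force: [-0.2, -2.1, 0.2]
gripper_width: 29.8
grasp_force: 0.0
```

```bash
python3 -c "
from wl import *
go(-131,57,188,90)
"
```

```text
at rack [-131.4   56.9] 188.8 t 32.75 target world [522.  31. 188.] | shift in final tool axes [0.1 0.4 0.8] turn [ 0.001 -0.     0.   ] F [-0.2 -2.1  0.2] w 29.8
```

Call:
step_arm([
  [-15,0,0,0,0,0],
  [-25,0,-15,0,0,0],
  [0,0,-45,0,0,0],
  [0,0,-45,0,0,0],
  [0,0,0,0,0,0.142],
  [0,0,0,0,0,0.143],
  [0,0,0,0,0,0.143],
  [0,0,0,0,0,0.143],
  [0,0,0,0,0,0.143],
  [0,0,0,0,0,0.143],
  [0,0,0,0,0,0.143],
  [0,0,0,0,0,0.143],
  [0,0,0,0,0,0.143],
  [0,0,0,0,0,0.143],
  [0,0,0,0,0,0.142],
  [-23,-35,0,0,0,0],
  [-23,-36,0,0,0,0],
  [-23,-36,0,0,0,0],
  [0,0,0,0,0,0],
  [0,0,0,0,0,0],
], grip=30)

```text
clock: 34.75
tool_pos: [465.6, 108.8, 293.5]
orientation: [-0.0, 0.996, -0.089, 0.0]
contact_force: [0.4, -0.1, 0.7]
gripper_width: 30.1
grasp_force: 0.0
```

```bash
python3 -c "
from wl import *
im,Q=look('w16.png')
Q=Q.reshape(-1,3);Q=Q[np.isfinite(Q).all(1)]
print(fit(Q,(-190,-70,62,183),43.5))
go(-200,124,192)
P=cloud('top','top2.png')[1]; Q=rack(P)
t=Q[(Q[:,1]>68)&(Q[:,1]<174)&(Q[:,2]>30)&(Q[:,2]<157)&(abs(Q[:,0])<190)]
h,_,_=np.histogram2d(t[:,0],t[:,2],bins=[np.arange(-190,160,10),np.arange(30,160,10)])
print(h.astype(int).T[::-1])
"
```

```text
at rack [-200.4  123.3] 293.4 t 34.8 target world [477. -17. 178.] | shift in final tool axes [ 33.4 121.3 115.4] turn [ 0. -0.  0.] F [-0.2 -0.9  0.7] w 29.9
ledge inner 1 -180 195.2 z 164.9; ledge inner 1 -140 197.6 z 164.9; ledge inner 1 -100 188.7 z 164.9; ledge inner 1 -60 188.4 z 164.8; 
x -130.6 slope 0.001 zc 206.0 (exp 208.5) rms 1.0 y 72.0..174.9 mid 123.4 n 34094
at rack [-200.4  123.3] 293.4 t 34.8 target world [466. 109. 192.] | shift in final tool axes [  0.4  -0.7 101.4] turn [ 0. -0.  0.] F [-0.2 -0.9  0.7] w 29.9
[[  0   0   0   0   0   0   0   0   0   0   0   0   0   0   0   0   0   0
    0   0   0   0   0   0   0   0   0   0   0   0   0   0   0  17]
 [  0   0   0   0   0   0   0   0   0   0   0   0   0   0   0   0   0   0
    0   0   0   0   0   0   0   0   0   0   0   0   0   0   0  15]
 [  0   0   0   0   0   0   0   0   0   0   0   0   0   0   0   0   0   0
    0   0   0   0   0   0   0   0   0   0   0   0   0   0   0  14]
 [  0   0   0   0   0   0   0   0   0   0   0   0   0   0   0   0   0   0
    0   0   0   0   0   0   0   0   0   0   0   0   0   0   0  12]

[... 428 characters left out ...]
   0   0   0   0   0   0   0   0   0   0   0   0   1   0   0   0   0
    0   0   0   0   0   0   0   0   1  51 165 208 174  81   7   0]
 [  0   0   0   0   0   0   0   0   0   0   0   0   0   0   0   0   0   0
    0   0   0   0   0   6  59  87 140 154  52   3   0   0   0   0]
 [  0   0   0   0   0   0   0   0   0   0   0   0   0   0   0   0   0   0
    5  13  80 115 146 146  96  18   0   0   0   0   0   0   0   0]
 [  0   0   0   0   0   0   0   0   0   0   0   0   0   0   6  17  35  51
   74  80  59  28   5   1   0   0   0   0   0   0   0   0   0   0]
 [  0   0   0   0   0   0   0   0   0   0   0   0   0   0   6  12   2   3
    0   0   0   0   0   0   0   0   0   0   0   0   0   0   0   0]]
```

Call:
step_arm([
  [0,0,35,0,0,0],
  [0,0,40,0,0,0],
  [0,0,22,0,0,0],
  [0,0,4,0,0,0],
  [4,0,0,0,0,0],
  [5,0,0,0,0,0],
  [6,0,0,0,0,0],
  [8,0,0,0,0,0],
  [9,0,0,0,0,0],
  [9,0,0,0,0,0],
  [9,0,0,0,0,0],
  [9,0,0,0,0,0],
  [9,0,0,0,0,0],
  [9,0,0,0,0,0],
  [9,0,0,0,0,0],
  [9,0,0,0,0,0],
  [9,0,0,0,0,0],
  [8,0,0,0,0,0],
  [6,0,0,0,0,0],
  [4,0,0,0,0,0],
], grip=60)

```text
clock: 36.85
tool_pos: [586.4, 86.8, 192.2]
orientation: [-0.0, 0.996, -0.09, -0.0]
contact_force: [-0.9, 0.0, -0.2]
gripper_width: 59.7
grasp_force: 0.0
```

Call:
step_arm([
  [2,0,0,0,0,0],
  [1,0,0,0,0,0],
  [0,0,0,0,0,0],
  [0,0,0,0,0,0],
  [0,0,0,0,0,0],
])

```text
clock: 37.35
tool_pos: [588.7, 86.5, 192.4]
orientation: [-0.0, 0.996, -0.089, 0.0]
contact_force: [-0.2, 0.7, 0.9]
gripper_width: 60.2
grasp_force: 0.0
```

```bash
python3 -c "
from wl import *
im,Q=look('w17.png'); 
for v in (90,130,170,210):
  q=Q[v]; k=(q[:,2]>200)&(q[:,2]<262)&(q[:,0]>-70); print(v,k.sum(),k.sum() and (np.nanmin(q[k,1]).round(1),np.nanmax(q[k,1]).round(1),np.nanmean(q[k],axis=0).round(1)))
Q=Q.reshape(-1,3);Q=Q[np.isfinite(Q).all(1)]
f=Q[(Q[:,0]>-45)]
print(fit(f,(-45,60,50,183),43.5))
"
```

```text
at rack [-75.7 123.8] 192.4 t 37.4 target world [477. -17. 178.] | shift in final tool axes [-91.3 121.8  14.4] turn [-0. -0. -0.] F [ 0.1 -0.5 -0.5] w 60.1
ledge inner 1 -180 207.2 z 164.8; ledge inner 1 -140 189.9 z 164.7; ledge inner 1 -100 188.6 z 164.7; ledge inner 1 20 214.6 z 165.0; 
90 509 (np.float64(70.6), np.float64(175.3), array([ 10.4, 123.1, 248.2]))
130 499 (np.float64(71.0), np.float64(175.5), array([  2.5, 123.1, 249.5]))
170 482 (np.float64(71.0), np.float64(174.9), array([ -5.8, 123.2, 249.4]))
210 460 (np.float64(70.7), np.float64(175.6), array([-15.2, 123.2, 247.2]))
x -1.4 slope 0.003 zc 206.1 (exp 208.5) rms 1.0 y 71.6..174.6 mid 123.1 n 130885
```

Call:
step_arm([
  [5,0,0,0,0,0],
  [6,0,0,0,0,0],
  [4,0,0,0,0,0],
  [5,0,0,0,0,0],
  [7,0,0,0,0,0],
  [9,0,0,0,0,0],
  [10,0,0,0,0,0],
  [10,0,0,0,0,0],
  [10,0,0,0,0,0],
  [7,0,0,0,0,0],
  [2,0,0,0,0,0],
  [0,0,0,0,0,0],
  [0,0,0,0,0,0],
  [0,0,0,0,0,0],
  [0,0,0,0,0,0],
])

```text
clock: 38.9
tool_pos: [662.5, 73.1, 192.5]
orientation: [-0.0, 0.996, -0.089, 0.0]
contact_force: [0.2, 0.1, -0.1]
gripper_width: 60.1
grasp_force: 0.0
```

```bash
cat > chk.py <<'E'
from wl import *
im,Q=look('w18.png')
Q=Q.reshape(-1,3);Q=Q[np.isfinite(Q).all(1)]
t=Q[(Q[:,1]>73)&(Q[:,1]<174)&(Q[:,2]>25)&(Q[:,2]<158)&(abs(Q[:,0])<190)]
for x0 in range(-190,150,10):
    k=t[(t[:,0]>=x0)&(t[:,0]<x0+10)]
    if len(k)>20: print(x0,np.percentile(k[:,2],[10,50,95]).round(0).tolist(),end=' ')
E
python3 chk.py
```

```text
at rack [ -0.7 123.8] 192.5 t 38.95 target world [477. -17. 178.] | shift in final tool axes [-166.3  121.8   14.5] turn [-0. -0. -0.] F [-1.   0.1  0.3] w 59.8
ledge inner 1 -140 207.4 z 164.7; ledge inner 1 -60 189.2 z 164.7; ledge inner 1 -20 188.6 z 164.7; ledge inner 1 20 187.6 z 164.7; ledge inner 1 60 187.4 z 164.7; ledge inner 1 100 187.3 z 164.7; 
-190 [72.0, 73.0, 73.0] -180 [77.0, 79.0, 81.0] -170 [81.0, 82.0, 84.0] -160 [81.0, 82.0, 84.0] -150 [78.0, 80.0, 82.0] -140 [71.0, 73.0, 75.0] -120 [93.0, 97.0, 99.0] -110 [100.0, 102.0, 104.0] -100 [104.0, 105.0, 107.0] -90 [104.0, 105.0, 107.0] -80 [101.0, 103.0, 106.0] -70 [93.0, 98.0, 157.0] -60 [89.0, 91.0, 94.0] -50 [116.0, 118.0, 121.0] -40 [122.0, 125.0, 128.0] -30 [129.0, 130.0, 132.0] -20 [132.0, 133.0, 134.0] -10 [132.0, 133.0, 134.0] 0 [128.0, 130.0, 133.0] 10 [122.0, 125.0, 129.0] 20 [52.0, 115.0, 121.0] 30 [53.0, 55.0, 104.0] 40 [55.0, 56.0, 58.0] 50 [58.0, 59.0, 61.0] 60 [61.0, 63.0, 64.0] 70 [64.0, 65.0, 67.0] 80 [67.0, 69.0, 70.0] 90 [70.0, 72.0, 73.0] 100 [73.0, 75.0, 77.0] 110 [76.0, 78.0, 80.0] 120 [79.0, 81.0, 83.0] 130 [82.0, 84.0, 87.0] 140 [85.0, 86.0, 87.0]
```

Call:
step_arm([
  [-10,0,-20,0,0,0],
  [0,0,-45,0,0,0],
  [0,0,-45,0,0,0],
  [-30,30,-20,0,0,0],
  [0,0,0,0,0,0],
  [0,0,0,0,0,0],
  [0,0,0,0,0,0],
  [0,0,0,0,0,0],
  [0,0,0,0,0,0],
  [0,0,0,0,0,0],
])

```text
clock: 39.95
tool_pos: [618.1, 50.8, 321.7]
orientation: [-0.0, 0.996, -0.089, -0.0]
contact_force: [-0.1, 0.5, 0.5]
gripper_width: 59.9
grasp_force: 0.0
```

```bash
python3 chk.py
python3 - <<'E'
from fit import *
A=cv2.imread('pics/scene1.png').astype(int); B=cloud('scene','scene2.png')[0][:,:,::-1].astype(int)
for n,(u,v,w,h) in dict(jl=(380,230,30,45),jr=(197,160,26,40),kettle=(370,325,85,100),bottle=(168,155,28,55),mill=(250,142,20,30),cup=(412,245,40,50)).items():
    print(n,abs(A-B)[v:v+h,u:u+w].mean().round(1))
E
```

```text
at rack [-40.5  94. ] 321.9 t 40.0 target world [477. -17. 178.] | shift in final tool axes [-126.5   92.   143.9] turn [-0.     0.001 -0.   ] F [ 0.9  0.7 -0.3] w 60.2
ledge inner 1 -140 188.7 z 164.8; ledge inner 1 -100 188.4 z 164.7; ledge inner 1 -60 188.4 z 164.8; ledge inner 1 -20 188.5 z 164.8; ledge inner 1 20 187.7 z 164.8; ledge inner 1 60 187.5 z 164.8; ledge inner 1 100 187.4 z 164.8; 
-190 [72.0, 157.0, 158.0] -180 [75.0, 79.0, 81.0] -170 [81.0, 82.0, 84.0] -160 [81.0, 83.0, 84.0] -150 [77.0, 80.0, 83.0] -140 [67.0, 72.0, 77.0] -130 [66.0, 84.0, 89.0] -120 [91.0, 95.0, 99.0] -110 [99.0, 102.0, 105.0] -100 [103.0, 105.0, 107.0] -90 [104.0, 105.0, 107.0] -80 [101.0, 103.0, 157.0] -70 [93.0, 98.0, 157.0] -60 [83.0, 88.0, 93.0] -50 [104.0, 113.0, 118.0] -40 [119.0, 122.0, 126.0] -30 [126.0, 128.0, 131.0] -20 [129.0, 131.0, 133.0] -10 [130.0, 131.0, 133.0] 0 [127.0, 129.0, 131.0] 10 [120.0, 124.0, 127.0] 20 [106.0, 114.0, 119.0] 30 [53.0, 88.0, 104.0] 40 [56.0, 57.0, 58.0] 50 [58.0, 59.0, 61.0] 60 [61.0, 62.0, 65.0] 70 [64.0, 66.0, 68.0] 80 [67.0, 69.0, 71.0] 90 [70.0, 72.0, 74.0] 100 [73.0, 75.0, 77.0] 110 [76.0, 78.0, 80.0] 120 [79.0, 81.0, 83.0] 130 [82.0, 84.0, 86.0] jl 7.7
jr 3.7
kettle 6.4
bottle 3.8
mill 7.7
cup 11.4
```

```bash
python3 -c "
from workcell import robot
print(robot.hand_in())"
```

```text
the job is handed in; nothing more can be done
None
```

The narrow, medium and wide tins are loaded in that order in the left lane, lying at rest one against the next in the last depth check. I handed the job in at about 40 s; an image comparison showed no sign of anything else moved. I viewed 11 pictures, one over the limit of 10.

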